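Free the format plate from under a stack of containers and pin it on the coding bed

ROBOT

A 6-joint arm with a two-finger parallel gripper is mounted at the origin on the work surface. World frame = base frame: x ahead of the robot, y to its left, z up, the work surface at z = 0. Lengths are in m, angles in rad, forces in N, time in s.
With the tool pointing down it reaches from about 0.3 to 0.875 m from the base axis. Payload 6.4 kg.
Tool frame: the origin (TCP) lies midway between the tips of the shut fingers; the grasp point (between the pads) lies 19 mm behind it; z points along the fingers, y is the line along which they close (so a half turn about z gives the same grasp; the last joint's range is limited). The gripper opens to 85 mm and grips with 20 to 120 N. Pads are 22 mm wide; open, the fingers measure 114 mm over their backs; the gripper's body (76 mm by 85 mm) begins 54 mm behind the grasp point. The pads swing forward as they close: fully open they stand 13 mm farther back than shut.
Start: joints at [-1.547, 0.181, 1.607, -0, 1.354, -0.206], TCP at [0.131, -0.56, 0.231] pointing down, gripper open.
Joint ranges: [-2.99, 2.99], [-0.89, 2.07], [0.3, 2.58], [-1.14, 4.28], [0, 2.63], [-3.12, 3.12]. Speed limits (rad/s): [2.57, 2.57, 3.01, 3.14, 3.14, 3.14].

INTERFACE

Orientations are given as a unit quaternion [w, x, y, z].
In Python, from bench import ctrl gives the robot as it stands.
- The arm moves only by the tool drive_tool, never from a script. Its argument "plan" is a list that holds one entry, the list of rows, each a list of 4 numbers: the shift along the tool's x, y, z scaled (see below), then the turn about the tool's z scaled (see below). In form: [[[x, y, z, roll], ...]]. A call has 1 to 12 rows; each row is the pose to reach, as a shift and turn from the pose commanded when the call began, along the tool's axes at that moment, turning the shorter way round; what a row does not reach only later rows make up. The controller multiplies each number of a shift by 400 mm and each number of a turn by 180 degrees. A row lasts 1/12 s, in which the tool goes at most 41.7 mm and 7.16 degrees, less where a joint would pass 70% of its speed; a pose out of reach is approached as far as the arm can. A call with a number of a shift or a turn outside -1 to 1 is refused whole. A call with a gripper value outside its range is refused whole. "jaw" is the closure, from 0 (fully open) to 1 (shut), set as the call begins (left out, the last holds). The fingers move at their own pace and stop on an object; the grip force is fixed at half the most. Time passes only in rows, so rows that repeat a pose let the fingers close. It gives the time, the measured TCP pose, the force, the opening and the grip force at its end, in the units of the state.
- ctrl.get_obs(): the state, without advancing time (a new reading comes with each control period).
- ctrl.camera(name): name is "scene" or "top"; returns (picture, depth): 420x560x3 uint8, red, green, blue; 420x560 float32, m along the optical axis (not along the pixel's ray), 0 where there is no reading.
- ctrl.camera_info(name): a dict with "camera_matrix" (3x3 intrinsics, pixels), "D" ([k1, k2, p1, p2, k3] as OpenCV has them; the pictures are not rectified), "R" (3x3) and "t" (3): a world point X has camera coordinates R X + t. Camera axes: x right, y down, z forward; pixel columns grow to the right and rows downward; lengths in m; the calibration is good to about 2 mm. A picture is of the moment at which its call begins. camera_info takes no time and is no camera call.
- ctrl.hand_in(): hands the job in; it is judged then, once.
The state is a dict: "time_s": time; "q": joint angles; "dq": joint speeds; "joint_efforts": joint torques, N m; "eef_pos": TCP position; "eef_rot": TCP orientation; "wrist_force": force on the tool from outside, world axes, zero at the start; "torque": the same for the moment, N m; "opening": opening from 0.0 (shut) to 1.0 (fully open); "grasp_force": force on a finger pad.
Only numpy, scipy, OpenCV 4.12 (cv2) and the standard library are available. Lean on these libraries where they do the work, as an engineer would, in place of code of your own. Each camera call takes 0.05 s, during which the arm holds its last target. There are 200 camera calls.

TASK

The white format plate is needed on the coding bed, but three food containers are stacked on it. Take the stack down from the top, setting each container gently and upright, flat inside the white saucer of its own size (small tin in the small saucer, glass jar in the middle one, wide low tin in the large one), keeping them upright all the way. Then seat the plate flat on the bed, fully home with its two holes over the two dowel pins (either way round), letting nothing drop, and leave everything standing free.

Things in the scene. Friction and masses are not known exactly. Their poses are not given: they have to be found in the camera images.
- small_tin: small gold-coloured round tin, 38 mm diameter, 40 mm high, about 0.08 kg, top of the stack. Origin: centre of its underside; z up its axis.
- glass_jar: glass jar of pinkish-brown food with a gold lid, 50 mm diameter, 60 mm high, straight sided, about 0.2 kg; stands under the small tin. Origin: centre of its underside; z up its axis.
- low_tin: wide low gold-coloured round tin, 62 mm diameter, 45 mm high, about 0.22 kg; stands under the glass jar and on the plate. Origin: centre of its underside; z up its axis.
- plate: white plastic format plate, 60 mm (its x) by 150 mm (its y), 12 mm thick, about 0.18 kg, lying flat on the bench at the bottom of the stack. Two through holes of 12 mm diameter on its long centre line at y = -58 and +58 mm. Best gripped low across its 60 mm width, at the middle. Origin: centre of its underside; z up.
- small_saucer: smallest of three shallow white round saucers fixed on the bench: 54 mm inner and 60 mm outer diameter, inner floor 2 mm and rim 6 mm above the bench. Place of the small tin. Origin: centre of its underside, at bench height.
- middle_saucer: middle of the three fixed white saucers: 66 mm inner and 72 mm outer diameter, inner floor 2 mm and rim 6 mm above the bench. Place of the glass jar. Origin: centre of its underside, at bench height.
- large_saucer: largest of the three fixed white saucers: 78 mm inner and 84 mm outer diameter, inner floor 2 mm and rim 6 mm above the bench. Place of the wide low tin. Origin: centre of its underside, at bench height.
- pin_bed: coding bed: dark steel block fixed on the bench, 80 mm (its x) by 170 mm (its y), top face 20 mm up, with two steel dowel pins on its long centre line at y = -58 and +58 mm: 8 mm diameter, 14 mm high above the top face, the upper 5 mm tapering to 3 mm. A seated plate lies on the top face, its origin 20 mm above the bed's. Origin: centre of the underside, at bench height; z up.
Mind the look-alikes: they are no part of the job. Leave any blue look-alike of the low_tin alone.

How it is judged:
On the way, in this order (a step that is already met when the one before it is completed fails the run):
1. the small tin stands free in the small saucer (horizontal distance between small_tin and small_saucer below 0.0105 m and z of small_tin in the frame of small_saucer below 0.005 m and angle between small_tin's own z axis and vertical below 0.06 rad and contact force between the fingers and small_tin below 0.2 N and linear speed of small_tin below 0.03 m/s), for 0.2 s.
2. the glass jar stands free in the middle saucer (horizontal distance between glass_jar and middle_saucer below 0.0105 m and z of glass_jar in the frame of middle_saucer below 0.005 m and angle between glass_jar's own z axis and vertical below 0.06 rad and contact force between the fingers and glass_jar below 0.2 N and linear speed of glass_jar below 0.03 m/s), for 0.2 s.
3. the low tin stands free in the large saucer (horizontal distance between low_tin and large_saucer below 0.0105 m and z of low_tin in the frame of large_saucer below 0.005 m and angle between low_tin's own z axis and vertical below 0.06 rad and contact force between the fingers and low_tin below 0.2 N and linear speed of low_tin below 0.03 m/s), for 0.2 s.
4. the plate is home on both pins of the bed and released (horizontal distance between plate and pin_bed below 0.004 m and z of plate in the frame of pin_bed below 0.0225 m and angle between plate's own z axis and vertical below 0.03 rad and angle between the y axis of plate and the y axis of pin_bed, either way round below 0.06 rad and contact force between the fingers and plate below 0.2 N and linear speed of plate below 0.03 m/s), for 0.2 s.
At the end, for the whole second after the job is handed in: Each container stands flat (3.4 deg) on the floor of its own saucer (3 mm), within 10.5 mm of its centre; the plate lies on the bed within 2.5 mm of fully home, 4 mm of its centre and 3.4 deg of its long axis, either way round; all released and at rest (all of step 1 and all of step 2 and all of step 3 and all of step 4); the robot touches nothing.
It fails at once if a container tipped by more than about 35 degrees (angle between any of small_tin, glass_jar, low_tin's own z axis and vertical above 0.6 rad).
It fails at once if a container or the plate dropped (falling free at over 0.6 m/s, a fall of about 18 mm) ((linear speed of small_tin above 0.6 m/s and contact force between the fingers and small_tin below 0.2 N) or (linear speed of glass_jar above 0.6 m/s and contact force between the fingers and glass_jar below 0.2 N) or (linear speed of low_tin above 0.6 m/s and contact force between the fingers and low_tin below 0.2 N) or (linear speed of plate above 0.6 m/s and contact force between the fingers and plate below 0.2 N)).
It also fails if it takes over 136 s, if anything falls off the work surface, if the arm or the gripper's body presses on something with over 40 N, if the wrist force passes 120 N, or if a joint passes its speed limit or range.

## Working session

There is one attempt and no reset: what is moved stays moved. The work goes in short steps, Python scripts to look and compute and a tool call to move; the robot and the scene stay as the last step left them, time stands still between calls to the robot, and variables do not carry over. Pictures are saved under pics/ and viewed, at most 14 in all, crops included, and the job is handed in when it is done.

Besides the shell and the picture viewer there is one more tool, called after "Call:" as name(argument=value, ...) on one line, values as JSON. drive_tool: Moves the arm, as the interface text tells. Its arguments: {"type":"object","properties":{"plan":{"type":"array"},"jaw":{"type":"number"}},"required":["plan"]}

```bash
ls; mkdir -p pics
python3 - <<'E'
from bench import ctrl
import cv2,numpy as np
for n in("scene","top"):
    p,d=ctrl.camera(n); cv2.imwrite(f"pics/{n}0.png",p[:,:,::-1]); np.save(f"pics/{n}0.npy",d)
    i=ctrl.camera_info(n); print(n,{k:np.round(v,4).tolist() for k,v in i.items()})
o=ctrl.get_obs(); print(o)
E
```

```text
pics
scene {'camera_matrix': [[382.6501, 0.0, 278.8471], [0.0, 382.6501, 208.9795], [0.0, 0.0, 1.0]], 'D': [-0.089, 0.0, 0.0, 0.0, 0.0], 'R': [[-0.7694, 0.6387, -0.0079], [0.4437, 0.5256, -0.7259], [-0.4594, -0.562, -0.6878]], 't': [0.4526, -0.099, 1.091]}
top {'camera_matrix': [[380.6644, 0.0, 281.1026], [0.0, 380.6644, 215.8253], [0.0, 0.0, 1.0]], 'D': [-0.0877, 0.0, 0.0, 0.0, 0.0], 'R': [[0.0266, -0.9994, 0.0238], [-0.9992, -0.0273, -0.0289], [0.0295, -0.023, -0.9993]], 't': [-0.1207, 0.4875, 0.9146]}
{'time_s': 0.1, 'q': array([-1.54732463e+00,  1.81462929e-01,  1.60791796e+00, -2.94388884e-06,
        1.35379048e+00, -2.06303386e-01]), 'dq': array([ 0.00058869, -0.00137395, -0.00144805, -0.00010604, -0.00126005,
       -0.000921  ]), 'joint_efforts': array([ 4.85231806e-05, -4.45874941e+01, -3.52241671e+01, -2.68401527e-04,
        4.10713779e-03, -7.89736021e-06]), 'eef_pos': array([ 0.13096344, -0.5593755 ,  0.23047158]), 'eef_rot': array([-7.86190159e-04,  9.93407336e-01,  1.14635252e-01,  7.06279143e-05]), 'wrist_force': array([ 0.40925898,  0.20566751, -0.29576653]), 'torque': array([ 0.00746289, -0.00292027,  0.00734909]), 'grasp_force': 0.0, 'opening': 0.997464652964702}
```

View pics/scene0.png

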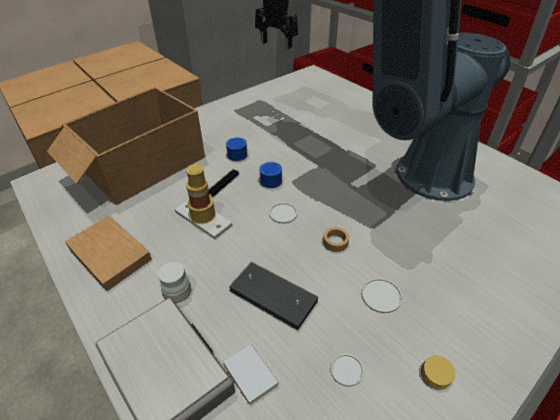

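View pics/top0.png

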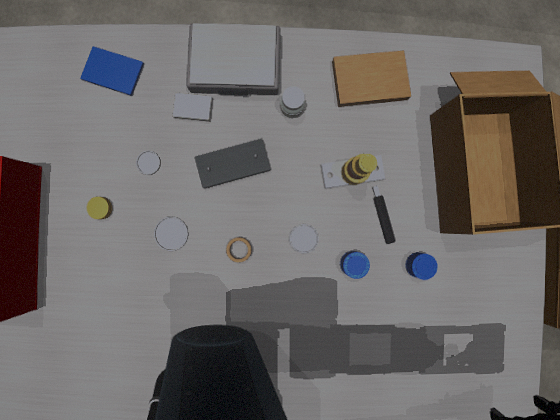

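The top view shows the stack at about (357,170) on the plate, with the small tin's top at (367,162), and the bed at (233,163). There are three saucers: (149,162), about 24 px across, is the small one; (303,238), about 29 px, is the middle one; (172,233), about 34 px, is the large one. The gold tin at (98,208) stands alone and the blue tins are at (355,264) and (422,266), so those are decoys. The tin I want is the one on the plate. I'll enlarge these to confirm.

```bash
cat > h.py <<'E'
from bench import ctrl
import cv2,numpy as np
I={n:{k:np.array(v) for k,v in ctrl.camera_info(n).items()} for n in("scene","top")}
def ray(n,uv):
    c=I[n]; q=cv2.undistortPoints(np.array(uv,float).reshape(-1,1,2),c["camera_matrix"],c["D"])[:,0]
    return np.c_[q,np.ones(len(q))]
def plane(n,uv,z):
    c=I[n]; d=ray(n,uv)@c["R"]; o=-c["R"].T@c["t"]
    return o+d*((z-o[2])/d[:,2])[:,None]
def tri(us,ut):
    P=[np.c_[I[n]["R"],I[n]["t"]] for n in("scene","top")]
    X=cv2.triangulatePoints(P[0],P[1],ray("scene",us)[:,:2].T,ray("top",ut)[:,:2].T)
    return (X[:3]/X[3]).T
def proj(n,X):
    c=I[n]; return cv2.projectPoints(np.array(X,float).reshape(-1,1,3),cv2.Rodrigues(c["R"])[0],c["t"],c["camera_matrix"],c["D"])[0][:,0]
def cloud(n,d):
    v,u=np.mgrid[:420,:560]; c=I[n]
    r=ray(n,np.c_[u.ravel(),v.ravel()].astype(float))*d.reshape(-1,1)
    return ((r-c["t"])@c["R"]).reshape(420,560,3)
def crop(img,x,y,w,h,s):
    return cv2.resize(img[y:y+h,x:x+w],None,fx=s,fy=s,interpolation=cv2.INTER_CUBIC)
E
python3 - <<'E'
from h import *
T=cv2.imread("pics/top0.png");S=cv2.imread("pics/scene0.png")
a=crop(T,315,140,75,55,5);b=crop(T,190,130,75,60,5)
c=crop(S,165,155,75,90,5)
out=np.zeros((590,760,3),np.uint8)
out[:275,:375]=a; out[285:585,:375]=b; out[:450,380:755]=c
cv2.imwrite("pics/c1.png",out)
C=cloud("top",np.load("pics/top0.npy")); D=cloud("scene",np.load("pics/scene0.npy"))
for uv in [(367,162),(330,175),(233,163),(149,162),(303,238),(172,233),(98,208),(450,120),(250,280)]: print(uv,C[uv[1],uv[0]].round(4))
# saucers: ellipse fits on the top image
G=cv2.cvtColor(T,cv2.COLOR_BGR2GRAY)
for (u,v,r) in [(149,162,17),(303,238,20),(172,233,22)]:
    k=8; g=crop(G,u-r,v-r,2*r+1,2*r+1,k); e=cv2.Canny(cv2.GaussianBlur(g,(0,0),4),15,40)
    cs,_=cv2.findContours(e,cv2.RETR_EXTERNAL,cv2.CHAIN_APPROX_NONE)
    p=cv2.convexHull(np.vstack([q for q in cs if len(q)>100]))
    (cx,cy),ax,_=cv2.fitEllipse(p); cx=(cx+.5)/k-.5+u-r;cy=(cy+.5)/k-.5+v-r
    print("saucer",cx,cy,np.array(ax)/k,plane("top",[(cx,cy)],.006).round(4))
E
```

```text
(367, 162) [ 0.6027 -0.2793  0.1546]
(330, 175) [ 0.5947 -0.2256  0.0011]
(233, 163) [0.6143 0.0119 0.0183]
(149, 162) [0.6141 0.2204 0.0041]
(303, 238) [ 0.438  -0.1626  0.002 ]
(172, 233) [0.4415 0.1576 0.0014]
(98, 208) [0.497  0.336  0.0205]
(450, 120) [ 0.7142 -0.4805  0.1085]
(250, 280) [ 0.3326 -0.0362  0.0023]Traceback (most recent call last):
  File "<stdin>", line 15, in <module>
    return _nx.concatenate(arrs, 0, dtype=dtype, casting=casting)
           ~~~~~~~~~~~~~~~^^^^^^^^^^^^^^^^^^^^^^^^^^^^^^^^^^^^^^^
ValueError: need at least one array to concatenate
```

View pics/c1.png

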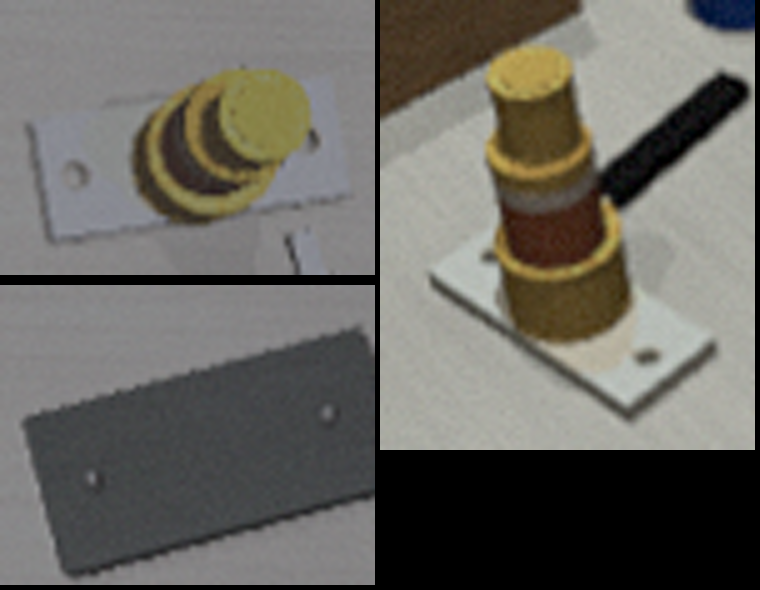

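The crops confirm the stack: plate at the bottom, wide tin, jar with its lid, and small tin on top. The small tin's top centre is at top (367.6,162.0) and scene (195.0,169.4). The pins are at top (208.0,168.2) and (255.2,155.0). Next are the saucers and the bed in both views.

Run:
```python
from h import *
T=cv2.imread("pics/top0.png");S=cv2.imread("pics/scene0.png")
out=np.zeros((590,780,3),np.uint8)
L=[(T,149,162),(T,303,238),(T,172,233),(S,346,369),(S,283,213),(S,381,295)]
for i,(im,u,v) in enumerate(L):
    g=crop(im,u-25,v-25,51,50,5); g=cv2.convertScaleAbs(g,alpha=1.6,beta=-80)
    r,c=divmod(i,3); out[r*255:r*255+250,c*260:c*260+255]=g
cv2.imwrite("pics/c2.png",out)
cv2.imwrite("pics/c3.png",np.hstack([crop(S,225,255,100,75,5),crop(S,172,195,60,75,5)]))
G=cv2.cvtColor(T,cv2.COLOR_BGR2GRAY)
m=((G[130:195,185:280]<105)*255).astype(np.uint8); m=cv2.morphologyEx(m,cv2.MORPH_CLOSE,np.ones((7,7)))
c=max(cv2.findContours(m,0,1)[0],key=cv2.contourArea); r=cv2.minAreaRect(c); b=cv2.boxPoints(r)+[185,130]
P=plane("top",b,.020); print(b,P.round(4),P.mean(0).round(4),np.linalg.norm(np.diff(P,axis=0),axis=1))
print("tin top tri",tri([(195.0,169.4)],[(367.6,162.0)]),plane("top",[(367.6,162.0)],.157),plane("scene",[(195.0,169.4)],.157))
print("pins",plane("top",[(208.0,168.2),(255.2,155.0)],.03))
```

```text
[[193.51463604 156.22985649]
 [262.44519043 137.32954788]
 [271.42027283 170.06218719]
 [202.48971558 188.96249771]] [[ 0.628   0.1075  0.02  ]
 [ 0.6786 -0.0572  0.02  ]
 [ 0.5996 -0.0811  0.02  ]
 [ 0.5495  0.0829  0.02  ]] [0.6139 0.013  0.02  ] [0.17226905 0.08252619 0.17147574]
tin top tri [[ 0.60256705 -0.28059381  0.15306528]] [[ 0.60231259 -0.27994541  0.157     ]] [[ 0.60438805 -0.27522275  0.157     ]]
pins [[ 0.59836467  0.069718    0.03      ]
 [ 0.63309196 -0.04150092  0.03      ]]
```

View pics/c2.png

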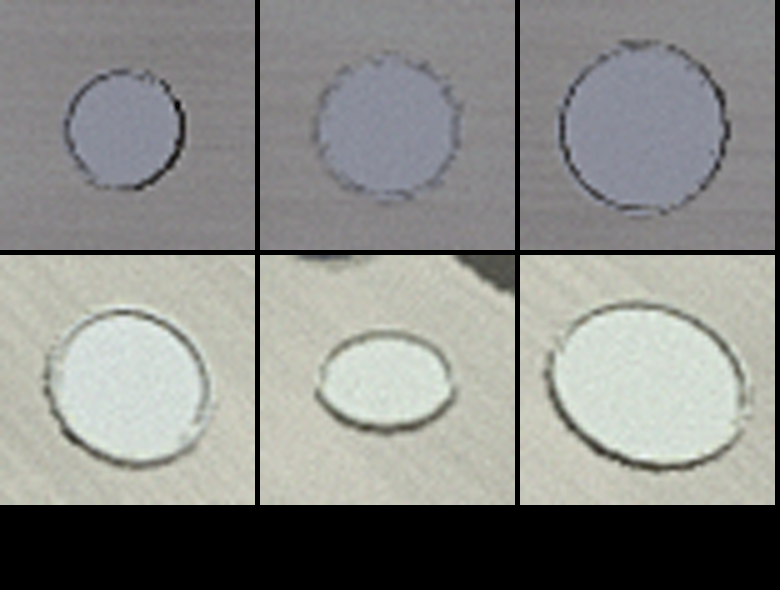

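View pics/c3.png

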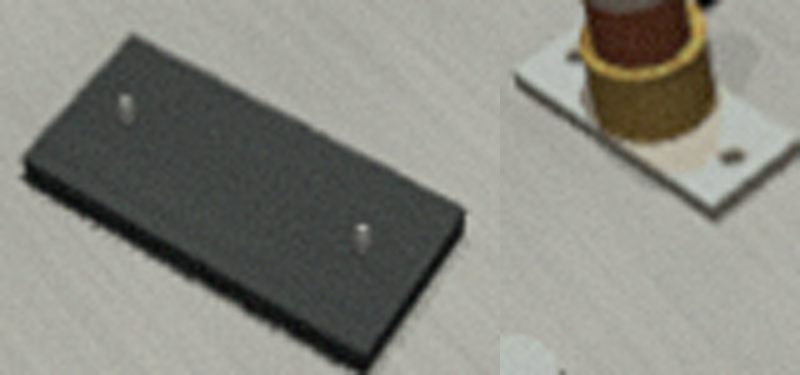

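Reading the centres off the crops:
- **Saucers, top view:** small (148.4,162.4), middle (303.2,237.8), large (171.4,232.8).
- **Saucers, scene view:** small (346.4,369.8), middle (282.8,212.5), large (381.1,295.2).
- **Pin tips, scene view:** (249.6,274.0) and (297.0,300.0).
- **Plate holes, scene view:** (186.8,206.0) and (218.2,225.8). In the top view the visible hole is at (330.0,174.4) and the other at about (377.2,167.6).

```bash
cat >> h.py <<'E'
from scipy.spatial.transform import Rotation as Ro
def goto(*targets):
    """world targets (x,y,z[,yaw turn deg about tool z]) -> scaled numbers for a call starting now"""
    o=ctrl.get_obs(); q=o["eef_rot"]; R=Ro.from_quat([q[1],q[2],q[3],q[0]]).as_matrix()
    for t in targets:
        d=R.T@(np.array(t[:3])-o["eef_pos"]); print(np.round(d/.4,4).tolist(),(t[3] if len(t)>3 else 0)/180,"mm",np.round(d*1000).tolist())
    print("pos",o["eef_pos"].round(4),"toolx",R[:,0].round(3),"tooly",R[:,1].round(4),"tilt",round(float(R[2,2]),5),"t",round(o["time_s"],2))
E
python3 - <<'E'
from h import *
s=[(346.4,369.8),(282.8,212.5),(381.1,295.2),(249.6,274.0),(297,300),(195,169.4),(186.8,206),(218.2,225.8)]
t=[(148.4,162.4),(303.2,237.8),(171.4,232.8),(255.2,155),(208,168.2),(367.6,162),(377.2,167.6),(330,174.4)]
z=[.006,.006,.006,.034,.034,.157,.012,.012]
X=tri(s,t)
for i,n in enumerate("small middle large pinA pinB tintop holeA holeB".split()):
    print(n,X[i].round(4),plane("top",[t[i]],z[i])[0,:2].round(4),plane("scene",[s[i]],z[i])[0,:2].round(4))
goto((.603,-.279,.23),(.603,-.279,.126))
E
```

```text
small [ 0.6142  0.2242 -0.0029] [0.6127 0.2213] [0.6178 0.2262]
middle [ 0.4388 -0.1635  0.0011] [ 0.4386 -0.1628] [ 0.4424 -0.1598]
large [ 0.4415  0.1603 -0.0014] [0.4421 0.1578] [0.4458 0.163 ]
pinA [ 0.6329 -0.0417  0.032 ] [ 0.6323 -0.0417] [ 0.6338 -0.0406]
pinB [0.5984 0.0695 0.0307] [0.5978 0.069 ] [0.6001 0.0709]
tintop [ 0.6026 -0.2806  0.1531] [ 0.6023 -0.2799] [ 0.6044 -0.2752]
holeA [ 0.617  -0.3429  0.0032] [ 0.6154 -0.3404] [ 0.6207 -0.3338]
holeB [ 0.5953 -0.2246  0.0079] [ 0.5946 -0.2239] [ 0.5972 -0.2211]
[1.3087, -0.4137, 0.0022] 0.0 mm [523.0, -165.0, 1.0]
[1.3086, -0.4133, 0.2622] 0.0 mm [523.0, -165.0, 105.0]
pos [ 0.131  -0.5594  0.2305] toolx [0.974 0.228 0.   ] tooly [ 0.2278 -0.9737 -0.0015] tilt -1.0 t 0.1
```

Run:
```python
from h import *
goto((.38,-.33,.26))
```

```text
[0.7369, -0.4167, -0.0729] 0.0 mm [295.0, -167.0, -29.0]
pos [ 0.131  -0.5594  0.2305] toolx [0.974 0.228 0.   ] tooly [ 0.2278 -0.9737 -0.0015] tilt -1.0 t 0.1
```

Call:
drive_tool(plan=[[[0.735,-0.415,-0.07,0],[0.735,-0.415,-0.07,0],[0.735,-0.415,-0.07,0],[0.735,-0.415,-0.07,0],[0.735,-0.415,-0.07,0],[0.735,-0.415,-0.07,0],[0.735,-0.415,-0.07,0],[0.735,-0.415,-0.07,0],[0.735,-0.415,-0.07,0],[0.735,-0.415,-0.07,0],[0.735,-0.415,-0.07,0],[0.735,-0.415,-0.07,0]]], jaw=0)

```text
time_s: 1.1
eef_pos: [0.3785, -0.332, 0.2589]
eef_rot: [-0.0, 0.993, 0.114, -0.0]
wrist_force: [0.9, 0.1, 0.3]
opening: 0.999
grasp_force: 0.0
```

Run:
```python
from h import *
goto((.603,-.278,.21),(.603,-.278,.126))
```

```text
[0.5772, -0.0042, 0.1217] 0.0 mm [231.0, -2.0, 49.0]
[0.5774, -0.0041, 0.3317] 0.0 mm [231.0, -2.0, 133.0]
pos [ 0.3785 -0.332   0.2589] toolx [ 0.974  0.227 -0.001] tooly [ 2.268e-01 -9.739e-01 -5.000e-04] tilt -1.0 t 1.1
```

Call:
drive_tool(plan=[[[0.577,-0.004,0.12,0],[0.577,-0.004,0.12,0],[0.577,-0.004,0.12,0],[0.577,-0.004,0.12,0],[0.577,-0.004,0.12,0],[0.577,-0.004,0.12,0],[0.577,-0.004,0.12,0],[0.577,-0.004,0.12,0],[0.577,-0.004,0.12,0]]])

```text
time_s: 1.85
eef_pos: [0.6025, -0.2787, 0.2106]
eef_rot: [-0.0, 0.994, 0.114, -0.001]
wrist_force: [0.1, -0.9, -0.3]
opening: 1.0
grasp_force: 0.0
```

```bash
cat >> h.py <<'E'
def shot(name,ws,wt,s=5):
    """enlarged crops of both views (window x,y,w,h), with the projected TCP marked by a red pixel ring"""
    p=ctrl.get_obs()["eef_pos"]; out=[]
    for n,w in(("scene",ws),("top",wt)):
        a,d=ctrl.camera(n); np.save(f"pics/{name}_{n}.npy",d); a=np.ascontiguousarray(a[:,:,::-1]); cv2.imwrite(f"pics/{name}_{n}.png",a)
        g=crop(a,*w,s); u=(proj(n,p)[0]-w[:2]+.5)*s; cv2.circle(g,tuple(int(x) for x in u),4,(0,0,255),1); out.append(g)
    H=max(g.shape[0] for g in out); out=[cv2.copyMakeBorder(g,0,H-g.shape[0],0,6,cv2.BORDER_CONSTANT) for g in out]
    cv2.imwrite(f"pics/{name}.png",np.hstack(out))
E
python3 - <<'E'
from h import *
shot("s1",(150,100,75,110),(325,110,75,90))
goto((.603,-.278,.126))
E
```

```text
[0.0016, -0.0017, 0.2143] 0.0 mm [1.0, -1.0, 86.0]
pos [ 0.6025 -0.2788  0.2117] toolx [ 0.974  0.225 -0.   ] tooly [ 2.255e-01 -9.743e-01  4.000e-04] tilt -1.0 t 1.95
```

View pics/s1.png

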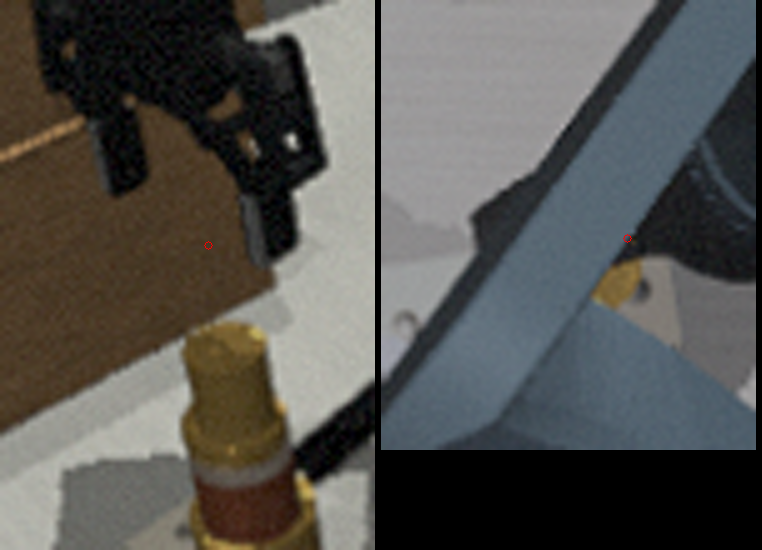

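The scene crop shows the open fingers straddling the small tin (top at about (195,169)), with the marked TCP above it. The alignment is within a few mm, so I'm descending.

Call:
drive_tool(plan=[[[0.0016,-0.002,0.07,0],[0.0016,-0.002,0.13,0],[0.0016,-0.002,0.18,0],[0.0016,-0.002,0.214,0],[0.0016,-0.002,0.214,0],[0.0016,-0.002,0.214,0]]])

```text
time_s: 2.45
eef_pos: [0.6036, -0.2768, 0.1259]
eef_rot: [-0.0, 0.993, 0.114, -0.0]
wrist_force: [-0.2, 0.1, 0.5]
opening: 1.001
grasp_force: 0.0
```

Run:
```python
from h import *
shot("s2",(150,120,75,90),(325,110,75,90))
print(ctrl.get_obs()["wrist_force"])
```

```text
[ 0.45374168 -0.46062854  1.38911359]
```

View pics/s2.png

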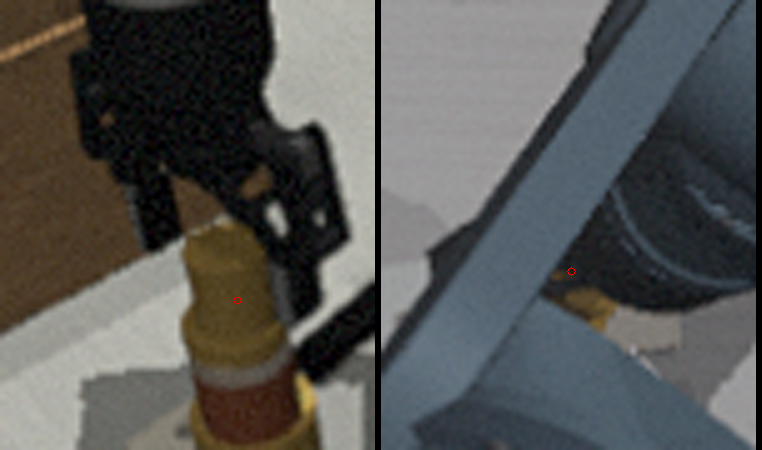

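The fingers straddle the small tin and their tips are above the jar lid. Closing now.

Call:
drive_tool(plan=[[[0,0,0,0],[0,0,0,0],[0,0,0,0],[0,0,0,0],[0,0,0,0],[0,0,0,0],[0,0,0,0],[0,0,0,0],[0,0,0,0],[0,0,0,0]]], jaw=1)

```text
time_s: 3.38
eef_pos: [0.6048, -0.2766, 0.1265]
eef_rot: [0.001, 0.993, 0.115, 0.001]
wrist_force: [0.6, -1.1, 5.6]
opening: 0.426
grasp_force: 60.0
```

Call:
drive_tool(plan=[[[0,0,-0.02,0],[0,0,-0.05,0],[0,0,-0.1,0],[0,0,-0.15,0],[0,0,-0.15,0],[0,0,-0.15,0]]])

```text
time_s: 3.88
eef_pos: [0.605, -0.2767, 0.1876]
eef_rot: [0.001, 0.993, 0.115, 0.001]
wrist_force: [-0.1, -0.3, -1.4]
opening: 0.424
grasp_force: 60.0
```

Run:
```python
from h import *
shot("s3",(140,70,90,120),(325,110,70,100))
goto((.615,.2237,.18))
```

```text
[0.312, -1.2094, 0.013] 0.0 mm [125.0, -484.0, 5.0]
pos [ 0.6037 -0.2758  0.1847] toolx [ 0.974  0.228 -0.001] tooly [ 0.2278 -0.9737 -0.0013] tilt -1.0 t 3.98
```

View pics/s3.png

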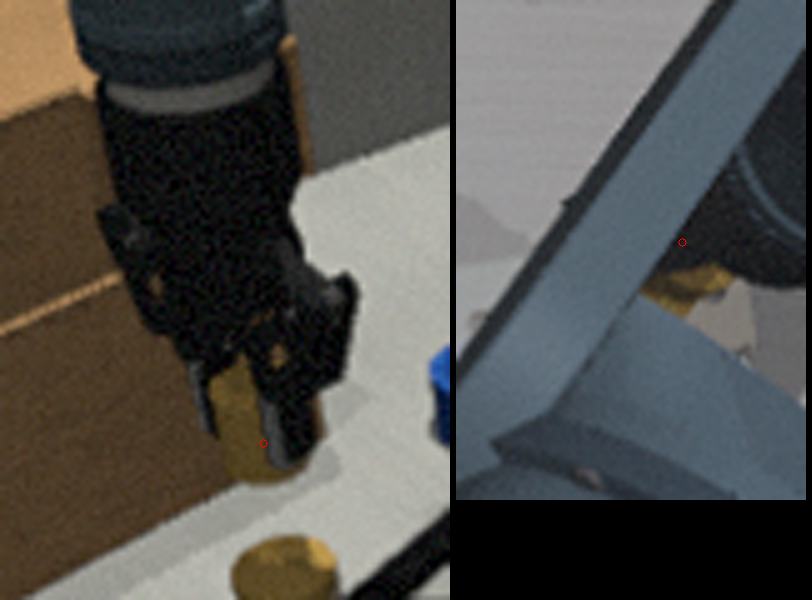

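The tin is gripped clear of the jar. Carrying it to the small saucer.

Call:
drive_tool(plan=[[[0.02,-0.06,0.0,0],[0.04,-0.14,0.0,0],[0.06,-0.23,0.0,0],[0.08,-0.33,0.0,0],[0.11,-0.43,0,0],[0.13,-0.53,0,0],[0.16,-0.63,0,0],[0.18,-0.7,0,0],[0.19,-0.75,0,0],[0.2,-0.78,0,0],[0.2,-0.78,0,0]]])

```text
time_s: 4.9
eef_pos: [0.6102, 0.0484, 0.1844]
eef_rot: [-0.001, 0.993, 0.116, -0.001]
wrist_force: [0.2, 0.4, -0.5]
opening: 0.432
grasp_force: 60.1
```

Run:
```python
from h import *
goto((.615,.2237,.10),(.615,.2237,.05),(.615,.2237,.02),(.615,.2237,.0115))
```

```text
[0.1132, -0.4235, 0.2113] 0.0 mm [45.0, -169.0, 85.0]
[0.1135, -0.4233, 0.3363] 0.0 mm [45.0, -169.0, 135.0]
[0.1136, -0.4232, 0.4113] 0.0 mm [45.0, -169.0, 165.0]
[0.1137, -0.4232, 0.4325] 0.0 mm [45.0, -169.0, 173.0]
pos [0.6102 0.0484 0.1844] toolx [ 0.973  0.231 -0.002] tooly [ 0.2306 -0.973  -0.0014] tilt -1.0 t 4.9
```

Call:
drive_tool(plan=[[[0.03,-0.1,0.0,0],[0.06,-0.2,0.05,0],[0.085,-0.3,0.12,0],[0.105,-0.38,0.2,0],[0.1135,-0.423,0.27,0],[0.1135,-0.423,0.33,0],[0.1135,-0.423,0.37,0],[0.1135,-0.423,0.37,0],[0.1135,-0.423,0.37,0]]])

```text
time_s: 5.65
eef_pos: [0.616, 0.2194, 0.0361]
eef_rot: [0.0, 0.993, 0.114, -0.002]
wrist_force: [0.7, 0.1, -0.8]
opening: 0.423
grasp_force: 60.2
```

Run:
```python
from h import *
shot("s4",(300,300,90,110),(115,130,70,70))
goto((.615,.2237,.02),(.615,.2237,.0115))
```

```text
[-0.0061, -0.0115, 0.048] 0.0 mm [-2.0, -5.0, 19.0]
[-0.0062, -0.0115, 0.0693] 0.0 mm [-2.0, -5.0, 28.0]
pos [0.6184 0.2198 0.0392] toolx [0.974 0.226 0.002] tooly [ 2.263e-01 -9.741e-01  4.000e-04] tilt -1.0 t 5.75
```

View pics/s4.png

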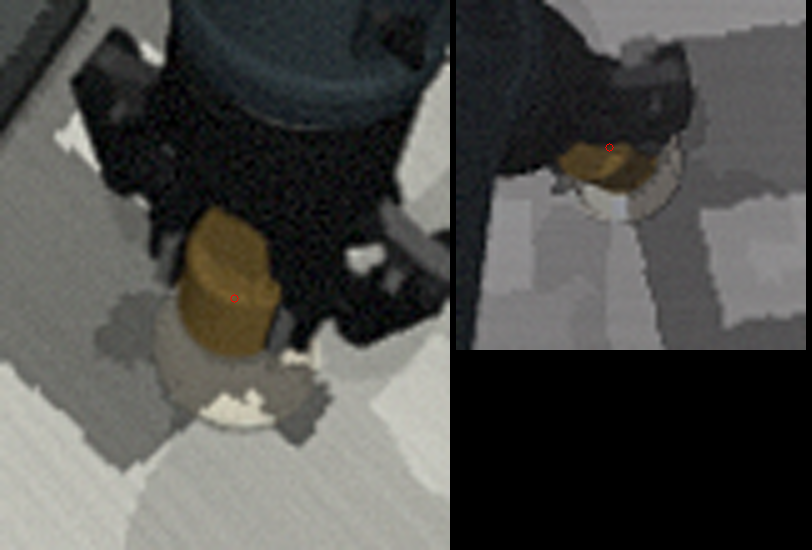

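The tin hangs upright over the small saucer; its base centre is at about scene (345.3,365.5). I'm checking the offset and averaging out the sensor noise.

```bash
cat >> h.py <<'E'
def avg(n=6):
    P=[]
    for _ in range(n): ctrl.camera("top"); P.append(ctrl.get_obs()["eef_pos"])
    return np.mean(P,0),np.std(P,0)
E
python3 - <<'E'
from h import *
m,s=avg(); print(m.round(4),s.round(4))
b=plane("scene",[(345.3,365.5)],m[2]-.009); print("tin base in scene frame",b.round(4),"expected from tcp",proj("scene",[m[0],m[1],m[2]-.009]), "saucer .6178 .2262")
# predicted pixel of bottom-edge of tin (front) for tin centre at TCP
th=np.linspace(0,6.28,90); 
for r,c,z in((.019,m,m[2]-.009),):
    e=proj("scene",np.c_[c[0]+r*np.cos(th),c[1]+r*np.sin(th),0*th+z]); print("pred bottom ellipse x",e[:,0].min(),e[:,0].max(),"y max",e[:,1].max())
E
```

```text
[0.6182 0.2204 0.0396] [0.0004 0.0002 0.0004]
tin base in scene frame [[0.6236 0.225  0.0306]] expected from tcp [[345.52601825 361.7041391 ]] saucer .6178 .2262
pred bottom ellipse x 334.72608830032146 356.3450735390717 y max 372.15320940697495
```

Call:
drive_tool(plan=[[[0.001,-0.0126,0.02,0],[0.001,-0.0126,0.04,0],[0.001,-0.0126,0.055,0],[0.001,-0.0126,0.062,0],[0.001,-0.0126,0.066,0],[0.001,-0.0126,0.068,0],[0.001,-0.0126,0.068,0]]])

```text
time_s: 6.63
eef_pos: [0.6152, 0.226, 0.0115]
eef_rot: [0.0, 0.993, 0.115, -0.001]
wrist_force: [-5.1, -0.0, 11.3]
opening: 0.432
grasp_force: 61.6
```

Call:
drive_tool(plan=[[[0,0,0.002,0],[0,0,0.003,0],[0,0,0.003,0]]])

```text
time_s: 6.88
eef_pos: [0.6154, 0.226, 0.0114]
eef_rot: [0.0, 0.993, 0.115, -0.001]
wrist_force: [-9.4, -2.5, 20.2]
opening: 0.427
grasp_force: 62.3
```

Run:
```python
from h import *
print(*[x.round(4) for x in avg(5)]); print(ctrl.get_obs()["wrist_force"])
```

```text
[0.6154 0.226  0.0114] [0. 0. 0.]
[-10.49285518  -2.58034026  21.13406238]
```

Call:
drive_tool(plan=[[[-0.001,0,-0.002,0],[-0.003,0,-0.003,0],[-0.003,0,-0.003,0],[-0.003,0,-0.003,0]]])

```text
time_s: 7.47
eef_pos: [0.6154, 0.226, 0.0115]
eef_rot: [-0.0, 0.993, 0.115, 0.001]
wrist_force: [-2.0, 0.4, 9.1]
opening: 0.424
grasp_force: 60.7
```

Call:
drive_tool(plan=[[[0,0,0,0],[0,0,0,0],[0,0,0,0],[0,0,0,0],[0,0,0,0],[0,0,0,0],[0,0,0,0],[0,0,0,0]]], jaw=0)

```text
time_s: 8.13
eef_pos: [0.6148, 0.2256, 0.0104]
eef_rot: [-0.0, 0.993, 0.115, -0.0]
wrist_force: [-1.8, -0.6, -0.6]
opening: 0.997
grasp_force: 0.0
```

Call:
drive_tool(plan=[[[0,0,-0.05,0],[0,0,-0.12,0],[0,0,-0.2,0],[0,0,-0.3,0],[0,0,-0.4,0],[0,0.1,-0.4,0],[0,0.2,-0.4,0],[0,0.3,-0.4,0],[0,0.4,-0.4,0],[0,0.5,-0.4,0],[0,0.5,-0.4,0]]])

```text
time_s: 9.05
eef_pos: [0.6619, 0.0232, 0.1708]
eef_rot: [0.002, 0.994, 0.111, 0.001]
wrist_force: [0.3, 0.9, 0.5]
opening: 0.997
grasp_force: 0.0
```

Run:
```python
from h import *
shot("s5",(305,325,80,80),(125,130,50,60))
T=cv2.imread("pics/s5_top.png"); S=cv2.imread("pics/s5_scene.png")
g=np.vstack([cv2.imread("pics/s5.png"),np.hstack([crop(S,165,175,75,60,5),cv2.copyMakeBorder(crop(T,320,145,54,60,5),0,0,0,11,0)])[:,:656]])
cv2.imwrite("pics/s5b.png",cv2.resize(g,None,fx=.8,fy=.8) if g.shape[0]>600 else g); print(g.shape)
C=cloud("top",np.load("pics/s5_top.npy"));D=cloud("scene",np.load("pics/s5_scene.npy"))
for K in(C,D):
    m=(K[...,2]>.036)&(K[...,2]<.06)&(abs(K[...,0]-.615)<.035)&(abs(K[...,1]-.223)<.035)
    print(m.sum(),K[m].mean(0) if m.any() else 0)
print(avg(5))
```

```text
Traceback (most recent call last):
ValueError: all the input array dimensions except for the concatenation axis must match exactly, but along dimension 1, the array at index 0 has size 662 and the array at index 1 has size 656
```

Run:
```python
from h import *
T=cv2.imread("pics/s5_top.png"); S=cv2.imread("pics/s5_scene.png")
o=np.zeros((590,760,3),np.uint8)
for im,w,y,x in((S,(305,325,75,55),0,0),(T,(125,130,75,60),0,380),(S,(165,175,75,55),285,0),(T,(315,145,75,60),285,380)):
    g=crop(im,*w,5); o[y:y+g.shape[0],x:x+g.shape[1]]=g
cv2.imwrite("pics/s5b.png",o)
C=cloud("top",np.load("pics/s5_top.npy"));D=cloud("scene",np.load("pics/s5_scene.npy"))
for K in(C,D):
    m=(K[...,2]>.036)&(K[...,2]<.06)&(abs(K[...,0]-.615)<.035)&(abs(K[...,1]-.223)<.035)
    print(m.sum(),K[m].mean(0) if m.any() else 0)
print(avg(5))
```

```text
0 0
398 [0.61499845 0.22483685 0.04171345]
(array([0.66008931, 0.03183958, 0.17036674]), array([7.46676673e-05, 7.31890792e-04, 5.05609303e-05]))
```

View pics/s5b.png

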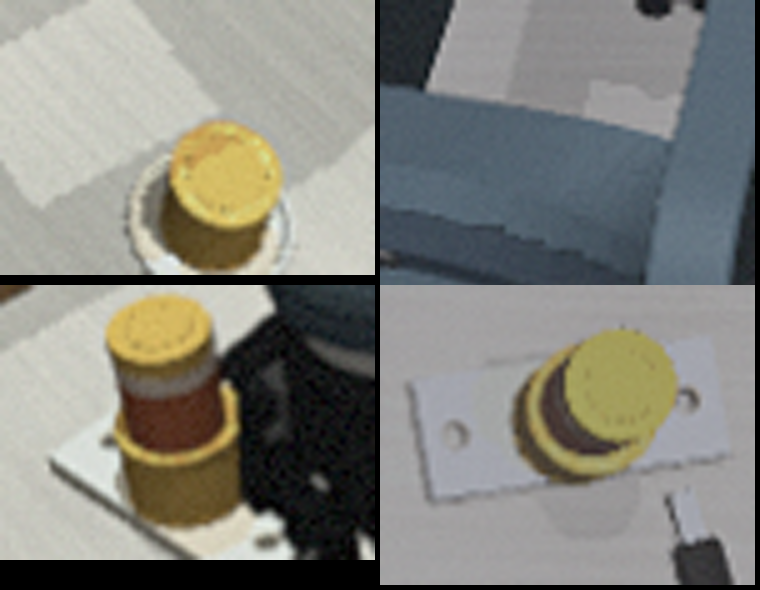

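The tin stands upright and centred in the small saucer (base at about scene (347,370)). The jar's lid centre is at top (362.6,163.6) and scene (196.6,183.6).

Run:
```python
from h import *
t,s=[(362.6,163.6)],[(196.6,183.6)]
print(tri(s,t),plane("top",t,.117),plane("scene",s,.117))
C=cloud("top",np.load("pics/s5_top.npy"));D=cloud("scene",np.load("pics/s5_scene.npy"))
for K in(C,D):
    m=(K[...,2]>.110)&(K[...,2]<.125)&(abs(K[...,0]-.603)<.04)&(abs(K[...,1]+.276)<.04)
    q=K[m]; print(m.sum(),q.mean(0),(q.max(0)+q.min(0))/2)
m=avg(4)[0]; print(m)
goto((.603,-.277,.165),(.603,-.277,.090))
```

```text
[[ 0.60584032 -0.27954478  0.11350523]] [[ 0.60559405 -0.27899059  0.117     ]] [[ 0.60732602 -0.27512881  0.117     ]]
419 [ 0.60253855 -0.27842102  0.11640449] [ 0.60281544 -0.27852562  0.11581158]
267 [ 0.60827044 -0.27441237  0.11530516] [ 0.60728079 -0.27638137  0.11402834]
[0.66020638 0.03216857 0.17053366]
[-0.3163, 0.7188, 0.0139] 0.0 mm [-127.0, 288.0, 6.0]
[-0.3163, 0.7188, 0.2014] 0.0 mm [-127.0, 288.0, 81.0]
pos [0.6603 0.0319 0.1706] toolx [0.973 0.229 0.   ] tooly [ 0.2291 -0.9734 -0.    ] tilt -1.0 t 9.6
```

Call:
drive_tool(plan=[[[-0.04,0.1,0.01,0],[-0.08,0.2,0.01,0],[-0.12,0.3,0.01,0],[-0.17,0.4,0.01,0],[-0.21,0.5,0.01,0],[-0.26,0.6,0.01,0],[-0.29,0.67,0.01,0],[-0.3115,0.72,0.01,0],[-0.3115,0.72,0.01,0],[-0.3115,0.72,0.01,0],[-0.3115,0.72,0.01,0]]])

```text
time_s: 10.52
eef_pos: [0.6047, -0.277, 0.1663]
eef_rot: [-0.0, 0.993, 0.115, -0.0]
wrist_force: [0.9, 0.5, -0.0]
opening: 0.997
grasp_force: 0.0
```

Run:
```python
from h import *
print(avg(5))
goto((.605,-.277,.088))
```

```text
(array([ 0.60508836, -0.27630122,  0.16645816]), array([6.95568181e-05, 1.29746009e-04, 7.16560799e-05]))
[-0.0006, 0.0012, 0.1964] 0.0 mm [-0.0, 0.0, 79.0]
pos [ 0.6051 -0.2765  0.1666] toolx [0.973 0.23  0.   ] tooly [ 2.297e-01 -9.733e-01 -1.000e-04] tilt -1.0 t 10.77
```

Call:
drive_tool(plan=[[[0,0.002,0.07,0],[0,0.002,0.13,0],[0,0.002,0.18,0],[0,0.002,0.216,0],[0,0.002,0.216,0],[0,0.002,0.216,0]]])

```text
time_s: 11.27
eef_pos: [0.6047, -0.278, 0.0796]
eef_rot: [-0.001, 0.993, 0.115, -0.001]
wrist_force: [-0.1, -0.6, 1.1]
opening: 1.002
grasp_force: 0.0
```

Call:
drive_tool(plan=[[[0,0,0,0],[0,0,0,0],[0,0,0,0],[0,0,0,0],[0,0,0,0],[0,0,0,0],[0,0,0,0],[0,0,0,0],[0,0,0,0],[0,0,0,0]]], jaw=1)

```text
time_s: 12.1
eef_pos: [0.6059, -0.2792, 0.0821]
eef_rot: [0.001, 0.993, 0.115, 0.001]
wrist_force: [-0.5, 1.6, 6.2]
opening: 0.57
grasp_force: 62.2
```

Run:
```python
from h import *
print(avg(5)[0])
```

```text
[ 0.60593629 -0.27922718  0.08212215]
```

Call:
drive_tool(plan=[[[0,0,-0.02,0],[0,0,-0.05,0],[0,0,-0.1,0],[0,0,-0.15,0],[0,0,-0.15,0],[0,0,-0.15,0]]])

```text
time_s: 12.85
eef_pos: [0.6058, -0.2794, 0.1421]
eef_rot: [0.001, 0.993, 0.115, 0.001]
wrist_force: [-0.6, -0.3, -2.2]
opening: 0.572
grasp_force: 62.2
```

Run:
```python
from h import *
print(avg(5)[0])
goto((.4405,-.1613,.12),(.4405,-.1613,.05))
```

```text
[ 0.60414741 -0.2783175   0.13888162]
[-0.3313, -0.3774, 0.0473] 0.0 mm [-133.0, -151.0, 19.0]
[-0.331, -0.377, 0.2223] 0.0 mm [-132.0, -151.0, 89.0]
pos [ 0.6039 -0.2782  0.1383] toolx [ 0.974  0.228 -0.002] tooly [ 0.2277 -0.9737 -0.0022] tilt -1.0 t 13.1
```

Call:
drive_tool(plan=[[[-0.04,-0.05,0,0],[-0.09,-0.1,0,0],[-0.15,-0.17,0,0],[-0.21,-0.24,0.02,0],[-0.27,-0.31,0.06,0],[-0.31,-0.355,0.11,0],[-0.331,-0.377,0.16,0],[-0.331,-0.377,0.2,0],[-0.331,-0.377,0.22,0],[-0.331,-0.377,0.22,0],[-0.331,-0.377,0.22,0]]])

```text
time_s: 14.02
eef_pos: [0.4419, -0.1624, 0.0521]
eef_rot: [-0.0, 0.993, 0.115, -0.0]
wrist_force: [0.9, 0.4, -0.8]
opening: 0.572
grasp_force: 62.5
```

Run:
```python
from h import *
shot("s6",(240,150,75,90),(270,200,70,70))
m=avg(5)[0]; print(m); th=np.linspace(0,6.28,90)
for n in("scene","top"):
    for r,c,z in((.025,m,m[2]-.025),(.033,(.4405,-.1613),.006)):
        e=proj(n,np.c_[c[0]+r*np.cos(th),c[1]+r*np.sin(th),0*th+z]); print(n,e.min(0),e.max(0))
goto((.4405,-.1613,.029))
```

```text
[ 0.44238999 -0.16265359  0.05289238]
scene [272.11915706 198.95535869] [292.04433566 212.53848807]
scene [270.06516397 203.09536018] [295.96030438 221.05667084]
top [293.43871496 225.95610168] [314.43826906 247.01821883]
top [289.06796851 223.45192786] [316.13828286 250.5988356 ]
[-0.0032, -0.0036, 0.0591] 0.0 mm [-1.0, -1.0, 24.0]
pos [ 0.4421 -0.1624  0.0526] toolx [0.974 0.228 0.001] tooly [ 2.277e-01 -9.737e-01  8.000e-04] tilt -1.0 t 14.37
```

View pics/s6.png

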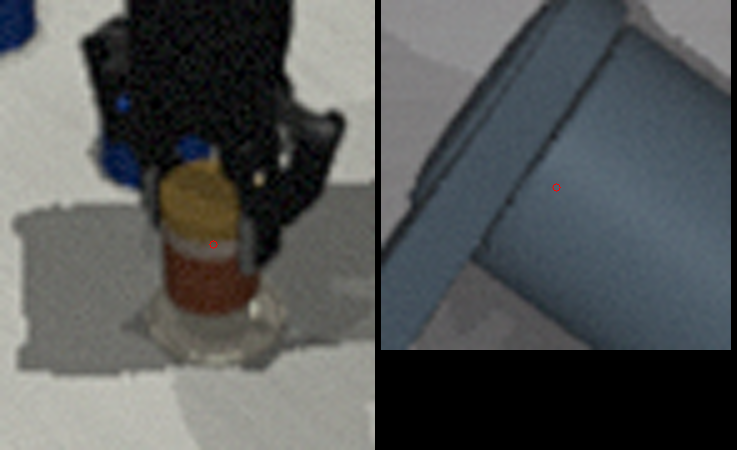

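The jar hangs upright. Its base spans scene x 272–292 and bottoms at y 212, matching the TCP prediction, and the saucer is directly below. Lowering.

Call:
drive_tool(plan=[[[0,-0.006,0.02,0],[0,-0.006,0.04,0],[0,-0.006,0.052,0],[0,-0.006,0.058,0],[0,-0.006,0.062,0],[0,-0.006,0.064,0],[0,-0.006,0.064,0]]])

```text
time_s: 14.95
eef_pos: [0.4403, -0.1591, 0.0271]
eef_rot: [-0.001, 0.993, 0.115, -0.001]
wrist_force: [-7.8, 4.4, 15.7]
opening: 0.57
grasp_force: 64.2
```

Run:
```python
from h import *
print(avg(4)[0],ctrl.get_obs()["wrist_force"])
```

```text
[ 0.44029255 -0.15908787  0.02714703] [-6.84209075  5.13090889 14.9815732 ]
```

It's down on the floor (TCP 0.0271, as predicted). Easing off and releasing.

Call:
drive_tool(plan=[[[-0.002,0,-0.002,0],[-0.003,0,-0.002,0],[-0.003,0,-0.002,0]]])

```text
time_s: 15.4
eef_pos: [0.4399, -0.1601, 0.0272]
eef_rot: [0.0, 0.993, 0.115, 0.0]
wrist_force: [0.1, 0.0, 0.7]
opening: 0.569
grasp_force: 62.6
```

Call:
drive_tool(plan=[[[0,0,0,0],[0,0,0,0],[0,0,0,0],[0,0,0,0],[0,0,0,0],[0,0,0,0],[0,0,0,0],[0,0,0,0]]], jaw=0)

```text
time_s: 16.07
eef_pos: [0.4399, -0.16, 0.0273]
eef_rot: [0.0, 0.993, 0.115, 0.0]
wrist_force: [0.4, 1.6, -0.3]
opening: 1.001
grasp_force: 0.0
```

Call:
drive_tool(plan=[[[0,0,-0.05,0],[0,0,-0.12,0],[0,0,-0.2,0],[0,0,-0.25,0],[0,-0.1,-0.25,0],[0,-0.2,-0.25,0],[0,-0.3,-0.25,0],[0,-0.3,-0.25,0]]])

```text
time_s: 16.73
eef_pos: [0.4097, -0.0376, 0.1265]
eef_rot: [-0.002, 0.993, 0.117, -0.001]
wrist_force: [0.2, -0.6, -0.2]
opening: 1.004
grasp_force: 0.0
```

Run:
```python
from h import *
shot("s7",(240,150,75,90),(270,200,70,70))
T=cv2.imread("pics/s7_top.png"); S=cv2.imread("pics/s7_scene.png")
o=np.zeros((590,760,3),np.uint8)
for im,w,y,x in((S,(245,165,75,55),0,0),(T,(270,205,75,55),0,380),(S,(165,185,75,55),285,0),(T,(315,145,75,60),285,380)):
    g=crop(im,*w,5); o[y:y+g.shape[0],x:x+g.shape[1]]=g
cv2.imwrite("pics/s7b.png",o)
C=cloud("top",np.load("pics/s7_top.npy"));D=cloud("scene",np.load("pics/s7_scene.npy"))
for c,z in(((.44,-.161),.062),((.605,-.277),.057)):
  for K in(C,D):
    m=(abs(K[...,2]-z)<.006)&(abs(K[...,0]-c[0])<.045)&(abs(K[...,1]-c[1])<.045)
    q=K[m]; print(c,m.sum(),q.mean(0).round(4),((q.max(0)+q.min(0))/2).round(4)) if m.any() else print("none")
print(avg(4)[0])
```

```text
(0.44, -0.161) 370 [ 0.4391 -0.1618  0.0615] [ 0.4386 -0.1615  0.061 ]
(0.44, -0.161) 248 [ 0.4431 -0.159   0.0618] [ 0.4413 -0.1605  0.0605]
(0.605, -0.277) 552 [ 0.6024 -0.2807  0.0566] [ 0.6024 -0.2805  0.0565]
(0.605, -0.277) 363 [ 0.6065 -0.2767  0.0562] [ 0.6058 -0.2791  0.0559]
[ 0.41298259 -0.04366277  0.12754403]
```

View pics/s7b.png

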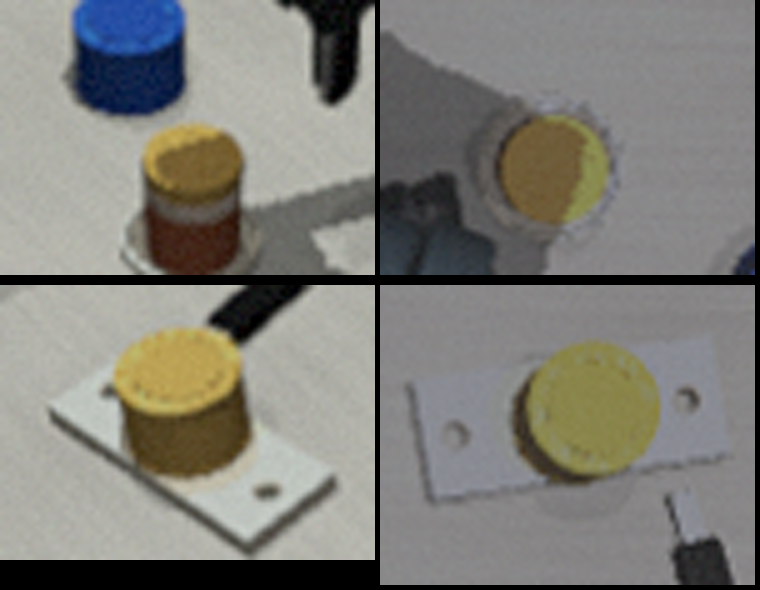

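The jar stands centred in the middle saucer: lid at top frame (0.439,-0.162), saucer (0.439,-0.163). The low tin is at about (0.605,-0.279), with its top at 0.0565.

Run:
```python
from h import *
goto((.605,-.279,.1275))
```

```text
[0.3345, 0.6806, 0.0002] 0.0 mm [134.0, 272.0, 0.0]
pos [ 0.413  -0.0441  0.1274] toolx [0.974 0.227 0.   ] tooly [ 2.265e-01 -9.740e-01  4.000e-04] tilt -1.0 t 17.03
```

Call:
drive_tool(plan=[[[0.05,0.1,0,0],[0.1,0.2,0,0],[0.15,0.3,0,0],[0.2,0.4,0,0],[0.25,0.5,0,0],[0.29,0.59,0,0],[0.32,0.65,0,0],[0.334,0.68,0,0],[0.334,0.68,0,0],[0.334,0.68,0,0],[0.334,0.68,0,0]]])

```text
time_s: 17.95
eef_pos: [0.6035, -0.2773, 0.1264]
eef_rot: [-0.001, 0.993, 0.114, -0.001]
wrist_force: [-0.4, 0.6, -0.2]
opening: 1.001
grasp_force: 0.0
```

Run:
```python
from h import *
print(avg(4)[0]); goto((.605,-.279,.02))
```

```text
[ 0.60388149 -0.27670325  0.12716621]
[0.0007, 0.0062, 0.2688] 0.0 mm [0.0, 2.0, 108.0]
pos [ 0.6042 -0.2767  0.1275] toolx [ 0.974  0.228 -0.   ] tooly [ 2.284e-01 -9.736e-01 -2.000e-04] tilt -1.0 t 18.15
```

Call:
drive_tool(plan=[[[0.001,0.006,0.07,0],[0.001,0.006,0.14,0],[0.001,0.006,0.19,0],[0.001,0.006,0.23,0],[0.001,0.006,0.255,0],[0.001,0.006,0.268,0],[0.001,0.006,0.268,0],[0.001,0.006,0.268,0]]])

```text
time_s: 18.82
eef_pos: [0.606, -0.2799, 0.021]
eef_rot: [0.0, 0.993, 0.115, 0.0]
wrist_force: [-0.2, 0.2, 0.5]
opening: 1.002
grasp_force: 0.0
```

Call:
drive_tool(plan=[[[0,0,0,0],[0,0,0,0],[0,0,0,0],[0,0,0,0],[0,0,0,0],[0,0,0,0],[0,0,0,0],[0,0,0,0],[0,0,0,0],[0,0,0,0]]], jaw=1)

```text
time_s: 19.65
eef_pos: [0.6066, -0.2805, 0.022]
eef_rot: [0.001, 0.993, 0.115, 0.001]
wrist_force: [-1.9, 0.2, 6.1]
opening: 0.708
grasp_force: 65.9
```

Run:
```python
from h import *
print(avg(5)[0])
```

```text
[ 0.60662127 -0.28051325  0.02199221]
```

Call:
drive_tool(plan=[[[0,0,-0.01,0],[0,0,-0.03,0],[0,0,-0.07,0],[0,0,-0.12,0],[0,0,-0.18,0],[0,0,-0.25,0],[0,0,-0.25,0],[0,0,-0.25,0]]])

```text
time_s: 20.57
eef_pos: [0.6067, -0.2806, 0.1225]
eef_rot: [0.001, 0.993, 0.115, 0.002]
wrist_force: [-0.1, -0.4, -1.9]
opening: 0.716
grasp_force: 65.6
```

Run:
```python
from h import *
print(avg(6)[0]); goto((.446,.161,.12))
```

```text
[ 0.60456714 -0.27918952  0.11852477]
[-0.1352, -1.1618, -0.0016] 0.0 mm [-54.0, -465.0, -1.0]
pos [ 0.6045 -0.2792  0.1181] toolx [ 0.974  0.228 -0.002] tooly [ 0.2277 -0.9737 -0.0024] tilt -0.99999 t 20.87
```

Call:
drive_tool(plan=[[[-0.007,-0.06,0,0],[-0.016,-0.14,0,0],[-0.027,-0.23,0,0],[-0.038,-0.33,0,0],[-0.05,-0.43,0,0],[-0.062,-0.53,0,0],[-0.073,-0.63,0,0],[-0.082,-0.7,0,0],[-0.088,-0.75,0,0],[-0.091,-0.78,0,0],[-0.091,-0.78,0,0]]])

```text
time_s: 21.78
eef_pos: [0.4978, 0.0178, 0.1195]
eef_rot: [-0.0, 0.993, 0.116, -0.001]
wrist_force: [1.0, -0.9, -4.0]
opening: 0.71
grasp_force: 65.9
```

Run:
```python
from h import *
goto((.445,.161,.04))
```

```text
[-0.0457, -0.3785, 0.1993] 0.0 mm [-18.0, -151.0, 80.0]
pos [0.4978 0.0178 0.1195] toolx [ 0.973  0.23  -0.001] tooly [ 0.2302 -0.9731 -0.0011] tilt -1.0 t 21.78
```

Call:
drive_tool(plan=[[[-0.01,-0.08,0,0],[-0.02,-0.17,0.02,0],[-0.03,-0.26,0.05,0],[-0.04,-0.33,0.09,0],[-0.046,-0.378,0.13,0],[-0.046,-0.378,0.17,0],[-0.046,-0.378,0.195,0],[-0.046,-0.378,0.195,0],[-0.046,-0.378,0.195,0]]])

```text
time_s: 22.53
eef_pos: [0.4472, 0.1578, 0.0418]
eef_rot: [0.0, 0.993, 0.114, -0.0]
wrist_force: [-0.2, -0.3, -2.8]
opening: 0.71
grasp_force: 66.3
```

Run:
```python
from h import *
print(avg(6)[0]); goto((.445,.161,.012)) 
C=cloud("scene",ctrl.camera("scene")[1]);D=cloud("top",ctrl.camera("top")[1])
for K in (C,D):
    m=(K[...,2]>.033)&(K[...,2]<.07)&(np.hypot(K[...,0]-.445,K[...,1]-.161)<.037)
    print(m.sum(),K[m].min(0) if m.any() else 0)
```

```text
[0.4478642  0.15810697 0.04291471]
[-0.0048, -0.0078, 0.0772] 0.0 mm [-2.0, -3.0, 31.0]
pos [0.4475 0.1584 0.0429] toolx [0.974 0.227 0.002] tooly [ 2.270e-01 -9.739e-01  3.000e-04] tilt -1.0 t 22.83
369 [0.44413224 0.12891557 0.03313621]
57 [0.41498036 0.12656902 0.03341763]
```

Call:
drive_tool(plan=[[[-0.004,-0.008,0.02,0],[-0.004,-0.008,0.04,0],[-0.004,-0.008,0.055,0],[-0.004,-0.008,0.065,0],[-0.004,-0.008,0.072,0],[-0.004,-0.008,0.075,0],[-0.004,-0.008,0.075,0]]])

```text
time_s: 23.52
eef_pos: [0.4439, 0.1615, 0.012]
eef_rot: [0.0, 0.993, 0.115, -0.001]
wrist_force: [-0.8, 0.2, -1.6]
opening: 0.711
grasp_force: 66.9
```

Run:
```python
from h import *
print(avg(4)[0],ctrl.get_obs()["wrist_force"])
```

```text
[0.44444148 0.16150218 0.01201369] [ 1.24730802 -0.47555419 -2.04291328]
```

Call:
drive_tool(plan=[[[0,0,0.0015,0],[0,0,0.003,0],[0,0,0.003,0],[0,0,0.003,0]]])

```text
time_s: 24.05
eef_pos: [0.4445, 0.1615, 0.0119]
eef_rot: [0.0, 0.993, 0.115, -0.0]
wrist_force: [-5.6, -1.4, 12.4]
opening: 0.711
grasp_force: 68.2
```

Call:
drive_tool(plan=[[[-0.001,0,-0.001,0],[-0.002,0,-0.002,0],[-0.002,0,-0.002,0]]])

```text
time_s: 24.3
eef_pos: [0.4439, 0.1613, 0.0119]
eef_rot: [0.0, 0.993, 0.115, 0.0]
wrist_force: [-1.0, 0.1, 3.1]
opening: 0.713
grasp_force: 66.7
```

Call:
drive_tool(plan=[[[0,0,0,0],[0,0,0,0],[0,0,0,0],[0,0,0,0],[0,0,0,0],[0,0,0,0],[0,0,0,0],[0,0,0,0]]], jaw=0)

```text
time_s: 24.97
eef_pos: [0.4436, 0.1613, 0.0117]
eef_rot: [-0.0, 0.993, 0.115, 0.0]
wrist_force: [0.2, 0.0, -0.3]
opening: 0.996
grasp_force: 0.0
```

Call:
drive_tool(plan=[[[0,0,-0.05,0],[0,0,-0.12,0],[0,0,-0.2,0],[0,0,-0.3,0],[0,0.1,-0.3,0],[0,0.2,-0.3,0],[0,0.3,-0.3,0],[0,0.4,-0.3,0],[0,0.5,-0.3,0],[0,0.6,-0.3,0],[0,0.7,-0.3,0],[0,0.7,-0.3,0]]])

```text
time_s: 25.97
eef_pos: [0.5092, -0.1182, 0.1325]
eef_rot: [0.002, 0.994, 0.112, 0.001]
wrist_force: [-0.4, 0.5, 0.6]
opening: 1.003
grasp_force: 0.0
```

Run:
```python
from h import *
shot("s8",(240,150,75,90),(270,200,70,70))
C=cloud("top",np.load("pics/s8_top.npy"));D=cloud("scene",np.load("pics/s8_scene.npy"))
for c,z in(((.615,.224),.042),((.44,-.161),.062),((.4445,.1605),.047)):
  for K in(C,D):
    m=(abs(K[...,2]-z)<.006)&(abs(K[...,0]-c[0])<.045)&(abs(K[...,1]-c[1])<.045)
    q=K[m]; print(c,m.sum(),q.mean(0).round(4),((q.max(0)+q.min(0))/2).round(4)) if m.any() else print("none")
# plate outline in both views: white pixels near the plate
for n,K in(("top",C),("scene",D)):
    m=(abs(K[...,2]-.012)<.004)&(abs(K[...,0]-.605)<.07)&(abs(K[...,1]+.28)<.1)
    m=cv2.morphologyEx(m.astype(np.uint8),cv2.MORPH_OPEN,np.ones((3,3)))
    c=max(cv2.findContours(m,0,1)[0],key=cv2.contourArea)[:,0].astype(float)
    P=plane(n,c,.012)[:,:2]; r=cv2.minAreaRect((P*1000).astype(np.float32)); print(n,r)
print(avg(4)[0])
```

```text
(0.615, 0.224) 211 [0.6124 0.2234 0.0414] [0.6124 0.2241 0.0415]
(0.615, 0.224) 397 [0.6149 0.2248 0.0417] [0.6148 0.2244 0.0408]
(0.44, -0.161) 177 [ 0.4358 -0.1528  0.0615] [ 0.436  -0.1544  0.0613]
(0.44, -0.161) 167 [ 0.4493 -0.1603  0.0615] [ 0.444  -0.161   0.0607]
(0.4445, 0.1605) 560 [0.4414 0.1593 0.0465] [0.4421 0.1601 0.0469]
(0.4445, 0.1605) 642 [0.4446 0.1616 0.0463] [0.4433 0.1605 0.0456]
top ((604.8831176757812, -280.98565673828125), (60.40411376953125, 149.49949645996094), 9.610623359680176)
scene ((607.7536010742188, -277.7333679199219), (63.454803466796875, 154.51939392089844), 10.153812408447266)
[ 0.50685046 -0.11050512  0.13134854]
```

All three containers are on their saucer floors within about 3 mm of centre. Next is the plate: centre about (0.606,-0.2795), width axis at about 9.8°. I'm turning the tool and moving over it.

Run:
```python
from h import *
goto((.606,-.2795,.131)); o=ctrl.get_obs(); print(o["q"].round(3),plane("top",[(374,186)],0))
```

```text
[0.1439, 0.4695, 0.0008] 0.0 mm [58.0, 188.0, 0.0]
pos [ 0.5069 -0.1099  0.1315] toolx [ 0.973  0.229 -0.   ] tooly [ 2.293e-01 -9.733e-01 -7.000e-04] tilt -1.0 t 26.27
[-0.443  0.172  1.834  0.     1.136  0.897] [[ 0.57110738 -0.336279    0.        ]]
```

Call:
drive_tool(plan=[[[0.03,0.09,0,-0.039],[0.05,0.18,0,-0.078],[0.08,0.27,0,-0.117],[0.11,0.35,0,-0.156],[0.13,0.42,0,-0.195],[0.144,0.4695,0,-0.234],[0.144,0.4695,0,-0.273],[0.144,0.4695,0,-0.312],[0.144,0.4695,0,-0.351],[0.144,0.4695,0,-0.39],[0.144,0.4695,0,-0.429],[0.144,0.4695,0,-0.468]]])

```text
time_s: 27.27
eef_pos: [0.6065, -0.2792, 0.1316]
eef_rot: [-0.0, 0.657, 0.754, 0.0]
wrist_force: [0.2, -0.0, 0.8]
opening: 0.996
grasp_force: 0.0
```

Run:
```python
from h import *
print(avg(6)[0]); goto((.606,-.2795,.0)); q=ctrl.get_obs()
R=Ro.from_quat(np.roll(q["eef_rot"],-1)).as_matrix(); print(q["q"].round(3),"yaw",np.degrees(np.arctan2(R[1,1],R[0,1])))
```

```text
[ 0.60645518 -0.27973293  0.13165346]
[0.0022, -0.0006, 0.3292] 0.0 mm [1.0, -0.0, 132.0]
pos [ 0.6064 -0.2804  0.1317] toolx [-0.127  0.992  0.   ] tooly [ 9.919e-01  1.269e-01 -1.000e-04] tilt -1.0 t 27.57
[-0.61   0.477  1.434  0.     1.231 -0.738] yaw 7.2919078068426275
```

Call:
drive_tool(plan=[[[0.001,0,0.08,-0.014],[0.001,0,0.16,-0.014],[0.001,0,0.22,-0.014],[0.001,0,0.27,-0.014],[0.001,0,0.3,-0.014],[0.001,0,0.32,-0.014],[0.001,0,0.3265,-0.014],[0.001,0,0.3265,-0.014]]])

```text
time_s: 28.23
eef_pos: [0.6064, -0.2808, 0.0012]
eef_rot: [0.0, 0.643, 0.765, 0.0]
wrist_force: [0.1, -0.0, -0.2]
opening: 1.0
grasp_force: 0.0
```

Run:
```python
from h import *
print(avg(5)[0],ctrl.get_obs()["wrist_force"]); q=ctrl.get_obs()
R=Ro.from_quat(np.roll(q["eef_rot"],-1)).as_matrix(); print("yaw",np.degrees(np.arctan2(R[1,1],R[0,1])))
```

```text
[ 0.60708652 -0.28129034  0.00254397] [-0.46323219 -0.02378698 -0.21499077]
yaw 9.919707373813127
```

Call:
drive_tool(plan=[[[0.004,0,0.004,0],[0.004,0,0.006,0],[0.004,0,0.006,0]]])

```text
time_s: 28.73
eef_pos: [0.6058, -0.2789, -0.0013]
eef_rot: [-0.0, 0.643, 0.766, 0.0]
wrist_force: [0.7, 0.7, 0.3]
opening: 1.003
grasp_force: 0.0
```

Call:
drive_tool(plan=[[[0,0,0,0],[0,0,0,0],[0,0,0,0],[0,0,0,0],[0,0,0,0],[0,0,0,0],[0,0,0,0],[0,0,0,0],[0,0,0,0],[0,0,0,0]]], jaw=1)

```text
time_s: 29.57
eef_pos: [0.6062, -0.2793, -0.0009]
eef_rot: [0.0, 0.643, 0.766, 0.0]
wrist_force: [0.6, -0.6, 5.2]
opening: 0.679
grasp_force: 65.2
```

Run:
```python
from h import *
print(avg(5)[0],ctrl.get_obs()["wrist_force"]); q=ctrl.get_obs()
R=Ro.from_quat(np.roll(q["eef_rot"],-1)).as_matrix(); print("yaw",np.degrees(np.arctan2(R[1,1],R[0,1])),R[2])
```

```text
[ 0.60623491 -0.27938418 -0.0008335 ] [-0.94884422  0.66052307  5.2976676 ]
yaw 9.92794865506481 [-6.67239592e-04  6.15954506e-04 -9.99999588e-01]
```

Call:
drive_tool(plan=[[[0,0,-0.01,0],[0,0,-0.03,0],[0,0,-0.07,0],[0,0,-0.12,0],[0,0,-0.18,0],[0,0,-0.2,0],[0,0,-0.2,0],[0,0,-0.2,0]]])

```text
time_s: 30.48
eef_pos: [0.6058, -0.279, 0.0785]
eef_rot: [0.0, 0.643, 0.766, 0.0]
wrist_force: [0.5, -1.2, -2.1]
opening: 0.677
grasp_force: 64.6
```

```bash
cat >> h.py <<'E'
def yaw():
    R=Ro.from_quat(np.roll(ctrl.get_obs()["eef_rot"],-1)).as_matrix(); return np.degrees(np.arctan2(R[1,1],R[0,1]))
def platepts(z0,name):
    """depth points of the plate's top, near the TCP, both views: fitted plane tilt and outline box"""
    p=avg(4)[0]
    for n in("scene","top"):
        a,d=ctrl.camera(n); cv2.imwrite(f"pics/{name}_{n}.png",a[:,:,::-1]); np.save(f"pics/{name}_{n}.npy",d); K=cloud(n,d)
        b=a.astype(int); w=(b.min(2)>95)
        m=w&(abs(K[...,2]-z0)<.008)&(np.hypot(K[...,0]-p[0],K[...,1]-p[1])<.09)
        q=K[m]; 
        if len(q)<30: print(n,len(q)); continue
        A=np.c_[q[:,:2]-p[:2],np.ones(len(q))]; s=np.linalg.lstsq(A,q[:,2],rcond=None)[0]
        r=cv2.minAreaRect((q[:,:2]*1000).astype(np.float32)); print(n,len(q),"slope",s.round(4),"box",np.round(r[0],1),np.round(r[1],1),round(r[2],2))
    print("tcp",p.round(4),"yaw",yaw())
E
python3 - <<'E'
from h import *
platepts(.092,"p1")
goto((.6157,.0139,.08))
E
```

```text
scene 438 slope [0.0007 0.0099 0.0883] box [ 600.7 -278.8] [ 73.4 150.5] 10.43
top 162 slope [-0.024   0.0063  0.0891] box [ 603.5 -279.4] [158.8  35.7] 87.51
tcp [ 0.6048 -0.2784  0.0768] yaw 9.924567368556731
[0.7159, 0.152, -0.006] 0.0 mm [286.0, 61.0, -2.0]
pos [ 0.6052 -0.2786  0.0772] toolx [-0.172  0.985  0.002] tooly [ 0.985   0.1724 -0.0016] tilt -1.0 t 30.78
```

Call:
drive_tool(plan=[[[0.05,0.01,0,-0.005],[0.12,0.025,0,-0.01],[0.2,0.045,0,-0.02],[0.3,0.065,0,-0.03],[0.4,0.085,0,-0.04],[0.5,0.105,0,-0.0405],[0.58,0.125,0,-0.0405],[0.65,0.14,0,-0.0405],[0.69,0.147,0,-0.0405],[0.716,0.152,0,-0.0405],[0.716,0.152,0,-0.0405],[0.716,0.152,0,-0.0405]]])

```text
time_s: 31.78
eef_pos: [0.6164, 0.0133, 0.0784]
eef_rot: [-0.0, 0.593, 0.805, -0.0]
wrist_force: [0.9, -0.1, -0.6]
opening: 0.683
grasp_force: 64.6
```

Run:
```python
from h import *
platepts(.092,"p2")
goto((.6157,.0139,.05))
```

```text
scene 1017 slope [-0.0047 -0.0053  0.0912] box [618.4  10.7] [ 62.2 151.8] 17.55
top 761 slope [ 0.0006 -0.0022  0.0907] box [615.9  10.9] [ 58.7 150.6] 17.38
tcp [0.6165 0.0121 0.0786] yaw 17.120993052812214
[0.0045, -0.0007, 0.0717] 0.0 mm [2.0, -0.0, 29.0]
pos [0.6165 0.0123 0.0787] toolx [-0.294  0.956 -0.   ] tooly [ 0.9557  0.2944 -0.    ] tilt -1.0 t 32.08
```

The plate is level and nearly aligned with the bed. Correcting by (-1, +3.5) mm and lowering to just above the pins for a close look.

Call:
drive_tool(plan=[[[0.009,0,0.02,0],[0.009,0,0.05,0],[0.009,0,0.075,0],[0.009,0,0.09,0],[0.009,0,0.095,0],[0.009,0,0.095,0],[0.009,0,0.095,0]]])

```text
time_s: 32.67
eef_pos: [0.6154, 0.017, 0.0405]
eef_rot: [-0.0, 0.593, 0.805, -0.0]
wrist_force: [-0.2, -0.2, -1.6]
opening: 0.683
grasp_force: 64.5
```

Run:
```python
from h import *
platepts(.0535,"p3")
S=cv2.imread("pics/p3_scene.png");T=cv2.imread("pics/p3_top.png")
o=np.zeros((595,800,3),np.uint8)
g=crop(S,222,235,100,95,4); o[:g.shape[0],:400]=g
g=crop(T,190,125,90,75,4); o[:300,405:765]=g
g=crop(T,198,157,20,20,10); o[390:590,0:200]=g
g=crop(T,246,144,20,20,10); o[390:590,210:410]=g
g=crop(S,238,262,24,24,8); o[390:582,420:612]=g
g=crop(S,286,290,22,22,8); o[390:566,620:796]=g
cv2.imwrite("pics/p3.png",o)
for n in("scene","top"):print(n,proj(n,[(.6329,-.0417,.034),(.5984,.0695,.034)]))
```

```text
scene 993 slope [ 0.     -0.0036  0.0537] box [617.7  16.1] [ 63.  152.3] 17.29
top 684 slope [0.0104 0.0001 0.0534] box [615.2  15.5] [ 58.5 150.7] 17.54
tcp [0.6158 0.0169 0.0412] yaw 17.216968047408756
scene [[249.63910474 273.44391957]
 [297.17809901 299.07558223]]
top [[255.2072923  154.7654014 ]
 [207.80972339 167.92842281]]
```

View pics/p3.png

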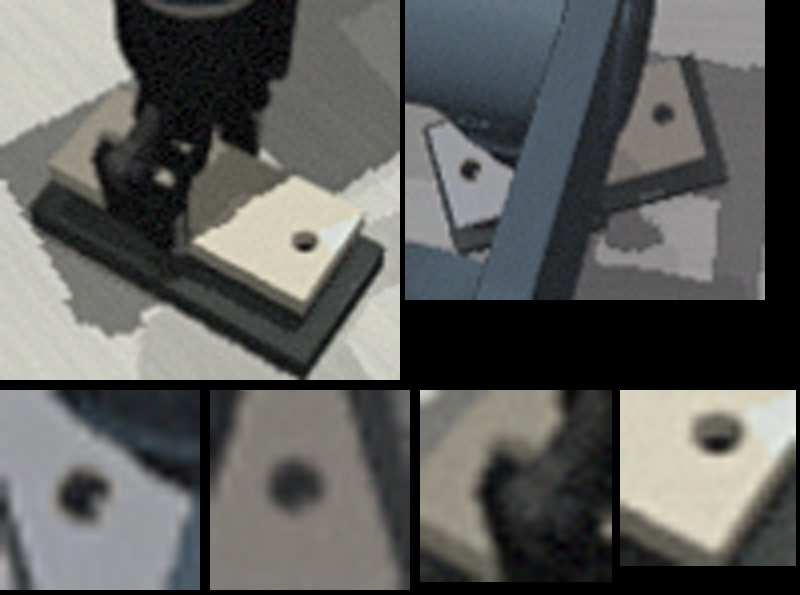

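Both holes show in the top view, at (205.75,166.75) and (254.05,153.05). A glint of a pin at about (207.2,168) shows on the right side of the first one. In the scene view the near hole is at (297.8,295.0).

Run:
```python
from h import *
h=plane("top",[(254.05,153.05),(205.75,166.75)],.0535)[:,:2]; p=plane("top",[(255.2,155),(208,168.2)],.034)[:,:2]
print(h,p,"err pin-hole mm",(p-h)*1000,((p-h).mean(0))*1000)
d=h[0]-h[1];e=p[0]-p[1];print("ang",np.degrees(np.arctan2(d[0],-d[1])),np.degrees(np.arctan2(e[0],-e[1])),np.linalg.norm(d),np.linalg.norm(e))
hs=plane("scene",[(297.8,294.95)],.0535)[:,:2]; ps=plane("scene",[(297,300)],.034)[:,:2]; print("scene B",hs,ps,(ps-hs)*1000)
# depth-outline method on the bed from the first pictures
for n in("scene","top"):
    K=cloud(n,np.load(f"pics/{n}0.npy")); m=(abs(K[...,2]-.0195)<.004)&(np.hypot(K[...,0]-.615,K[...,1]-.014)<.1)
    m=cv2.morphologyEx(m.astype(np.uint8),cv2.MORPH_OPEN,np.ones((3,3)))>0
    r=cv2.minAreaRect((K[m][:,:2]*1000).astype(np.float32)); print(n,r)
```

```text
[[ 0.63315143 -0.03986446]
 [ 0.59808496  0.07099229]] [[ 0.63233812 -0.04169987]
 [ 0.59776503  0.06902522]] err pin-hole mm [[-0.8133107  -1.83540673]
 [-0.31992793 -1.96707407]] [-0.56661932 -1.9012404 ]
ang 17.553328868572013 17.340588293613838 0.11627070579470422 0.11599716795901914
scene B [[0.6001197  0.07247791]] [[0.60009461 0.07087911]] [[-0.02508789 -1.59879844]]
scene ((617.8726806640625, 15.486785888671875), (81.9238510131836, 170.9356689453125), 16.54181480407715)
top ((614.9933471679688, 13.749000549316406), (78.70489501953125, 171.53895568847656), 16.708608627319336)
```

The two cameras agree that the plate should shift by about (-0.4, -1.7) mm. I'm applying that and lowering onto the pin tapers.

Call:
drive_tool(plan=[[[-0.0036,-0.0015,0,0],[-0.0036,-0.0015,0,0],[-0.0036,-0.0015,0,0],[-0.0036,-0.0015,0.01,0],[-0.0036,-0.0015,0.018,0],[-0.0036,-0.0015,0.025,0],[-0.0036,-0.0015,0.03,0],[-0.0036,-0.0015,0.03,0]]])

```text
time_s: 33.63
eef_pos: [0.6146, 0.0155, 0.0278]
eef_rot: [-0.001, 0.593, 0.805, -0.0]
wrist_force: [-0.5, -0.1, -1.9]
opening: 0.68
grasp_force: 64.6
```

Run:
```python
from h import *
print(avg(4)[0],ctrl.get_obs()["wrist_force"],ctrl.get_obs()["torque"])
```

```text
[0.61507996 0.01540143 0.02848316] [-0.16632814  0.16940544 -1.38319893] [-0.01391671 -0.02265704  0.01016537]
```

The pin tips are inside the holes with no contact force. Continuing down.

Call:
drive_tool(plan=[[[0,0,0.006,0],[0,0,0.012,0],[0,0,0.017,0],[0,0,0.02,0],[0,0,0.022,0],[0,0,0.022,0],[0,0,0.022,0]]])

```text
time_s: 34.42
eef_pos: [0.6152, 0.0154, 0.0198]
eef_rot: [-0.0, 0.593, 0.805, -0.0]
wrist_force: [-0.4, -0.1, -1.7]
opening: 0.679
grasp_force: 64.6
```

Run:
```python
from h import *
print(avg(4)[0],ctrl.get_obs()["wrist_force"],ctrl.get_obs()["torque"])
```

```text
[0.61528169 0.01535824 0.01998503] [ 0.09905401 -0.55218647 -1.82719702] [ 0.03526424 -0.00092573 -0.04978285]
```

Call:
drive_tool(plan=[[[0,0,0.001,0],[0,0,0.002,0],[0,0,0.002,0],[0,0,0.002,0],[0,0,0.002,0]]])

```text
time_s: 35.03
eef_pos: [0.6153, 0.0154, 0.0192]
eef_rot: [0.0, 0.593, 0.805, 0.0]
wrist_force: [0.6, -0.3, -0.8]
opening: 0.679
grasp_force: 64.6
```

Call:
drive_tool(plan=[[[0,0,0.001,0],[0,0,0.002,0],[0,0,0.002,0],[0,0,0.002,0]]])

```text
time_s: 35.37
eef_pos: [0.6153, 0.0154, 0.0191]
eef_rot: [0.0, 0.593, 0.805, -0.0]
wrist_force: [-2.6, 0.5, 5.0]
opening: 0.685
grasp_force: 65.4
```

The plate is seated (contact at TCP 0.0191, as predicted). Releasing and rising straight up.

Call:
drive_tool(plan=[[[0,0,0,0],[0,0,0,0],[0,0,0,0],[0,0,0,0],[0,0,0,0],[0,0,0,0],[0,0,0,0],[0,0,0,0]]], jaw=0)

```text
time_s: 36.03
eef_pos: [0.6152, 0.0154, 0.0183]
eef_rot: [0.0, 0.593, 0.805, -0.0]
wrist_force: [-1.0, -0.3, -0.1]
opening: 1.002
grasp_force: 0.0
```

Call:
drive_tool(plan=[[[0,0,-0.02,0],[0,0,-0.06,0],[0,0,-0.12,0],[0,0,-0.2,0],[0,0,-0.3,0],[0,0,-0.4,0],[-0.1,0,-0.45,0],[-0.2,0,-0.45,0],[-0.3,0,-0.45,0],[-0.4,0,-0.45,0],[-0.5,0,-0.45,0],[-0.5,0,-0.45,0]]])

```text
time_s: 37.03
eef_pos: [0.6752, -0.1835, 0.1988]
eef_rot: [0.002, 0.596, 0.803, -0.001]
wrist_force: [0.5, 0.3, -0.3]
opening: 1.0
grasp_force: 0.0
```

Run:
```python
from h import *
for n in("scene","top"):
    a,d=ctrl.camera(n); cv2.imwrite(f"pics/f_{n}.png",a[:,:,::-1]); K=cloud(n,d)
    m=(a.min(2)>95)&(abs(K[...,2]-.032)<.007)&(np.hypot(K[...,0]-.6155,K[...,1]-.0145)<.09); q=K[m]
    A=np.c_[q[:,:2]-[.6155,.0145],np.ones(len(q))]; s=np.linalg.lstsq(A,q[:,2],rcond=None)[0]
    print(n,len(q),s.round(4),cv2.minAreaRect((q[:,:2]*1000).astype(np.float32)))
    for c,z in(((.615,.224),.042),((.44,-.161),.062),((.4445,.1605),.047)):
        m=(abs(K[...,2]-z)<.006)&(abs(K[...,0]-c[0])<.045)&(abs(K[...,1]-c[1])<.045); q=K[m]
        if m.any(): print(c,m.sum(),q.mean(0).round(4),q[:,2].std().round(4))
S=cv2.imread("pics/f_scene.png");T=cv2.imread("pics/f_top.png")
cv2.imwrite("pics/f.png",np.hstack([crop(S,215,180,200,220,2)[:440],crop(T,130,110,190,147,2).__class__ and cv2.copyMakeBorder(crop(T,130,110,190,147,2),0,440-294,0,0,0)]))
print(avg(3)[0],ctrl.get_obs()["time_s"])
```

```text
scene 1845 [-0.0044 -0.0056  0.0316] ((617.1076049804688, 14.415199279785156), (62.294979095458984, 151.74224853515625), 18.052669525146484)
(0.615, 0.224) 397 [0.6149 0.2249 0.0416] 0.0013
(0.44, -0.161) 245 [ 0.443  -0.1592  0.0619] 0.0018
(0.4445, 0.1605) 648 [0.4448 0.1615 0.0462] 0.0014
top 906 [ 0.0024 -0.0021  0.0313] ((607.241943359375, 37.46442413330078), (58.75350570678711, 101.57544708251953), 18.0202579498291)
(0.615, 0.224) 213 [0.6124 0.2232 0.0416] 0.0016
(0.4445, 0.1605) 548 [0.4421 0.1599 0.0464] 0.0016
[ 0.67407651 -0.17497312  0.19836849] 37.2833
```

View pics/f.png

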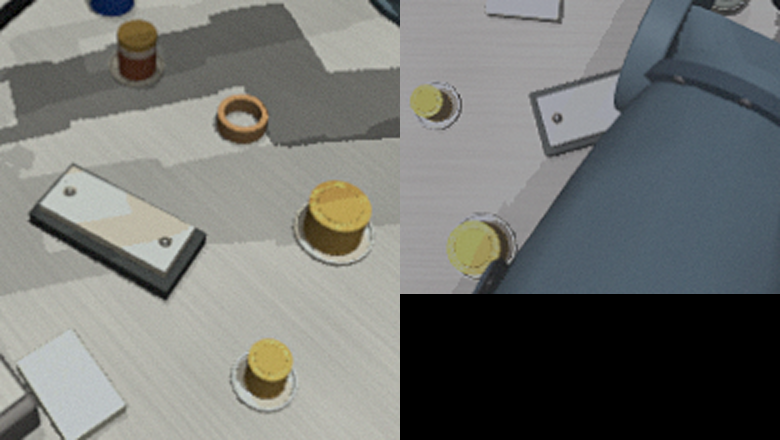

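The final picture shows the plate flat on the bed with its top at 0.0315 and both pins in its holes (scene about (250,275) and (298,301)). All three containers stand upright in their saucers and the arm is clear.

```bash
python3 -c "
from bench import ctrl
print(ctrl.hand_in())"
```

```text
the job is handed in; nothing more can be done
None
```

The job is handed in: the small tin, jar and low tin each stand upright in their own saucer, the plate lies flat on the bed over both pins, and the arm is clear; the final camera check agreed, but no verdict came back.

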